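# Screw the stopper into the flask

### The job

The insulated flask on the desk is open: set its screw stopper upright on the mouth and, pressing only lightly, turn it backwards (anticlockwise from above) until you feel it drop into the starts of the thread, then screw it clockwise fully home, so that its flange sits flush on the rim, and let go. Never force it: if it binds, ease off instead of pressing or twisting harder. Leave the mug, the glue stick and the eraser where they are.

Things in the scene. Friction and masses are not known exactly. Their poses are not given: they have to be found in the camera images.
- flask: Squat insulated steel flask with a rubber foot, 94 mm across, 105 mm high, upright and fixed to the desk. Origin: centre of its underside; z up. Its mouth is a ribbed aluminium collar 69 mm across with a four-start thread inside, whose clocking differs every time and does not follow the flask's yaw. More than 30 N between stopper and flask counts as forcing.
- flask_rim (a point): Centre of the mouth in the plane of the rim, 105 mm above the desk, z up. The mouth tapers from 62 mm diameter here to 57 mm at 4 mm down. The collar sits in rubber: it yields about 1 mm per 5 N downwards (5 mm at most) and 0.33 rad per N m of twist (0.4 rad at most).
- thread_crest (a point): On the axis, 4 mm below the rim, level with the flat crests of the four ridges (each 62 degrees long, inner diameter 45 mm; 28-degree gaps between). Lugs resting on the crests slide anticlockwise and fall into the next gaps (at most 1.6 rad away); clockwise they jam on a 3 mm tooth at each ridge's end. Set down on the teeth, they first fall 3 mm to the crests.
- thread_start (a point): On the axis, 12.5 mm below the rim, level with the undersides of the lugs once dropped into the gaps. Farther anticlockwise is then blocked; clockwise the lugs run 57 to 71 degrees under the ridges, down a groove that falls 4.2 mm per rad and gives 2 mm of play in height, to a firm stop.
- stopper: Black plastic screw stopper, 60 mm high, about 140 g, standing upright on its stem. Origin: centre of the stem's underside, z up its axis. Stem 41 mm diameter, lowest 5 mm tapered to 30 mm. The origin lies about 9.5 mm below the rim with the lugs on the crests, 6.5 on the teeth, 18.5 dropped into the gaps, 22.9 when home, flange on the rim. The flange (70 mm diameter) is 22.9 to 27.9 mm up.
- stopper_grip (a point): Middle of the stopper's grip, on its axis 44 mm above its origin: an upright bar on the flange, 52 mm long along x, 22 mm thick along y, 32 mm high (27.9 to 59.9 mm above the stopper's origin). Take it across its thickness from above.
- stopper_lugs (a point): On the stopper's axis, 6 mm above its origin, level with the undersides of its four lugs, which point along +x, +y, -x and -y, reach out to 53 mm diameter, and are 14 degrees wide and 4 mm high.
- coffee_mug: Bystander: stoneware mug, 82 mm across, 94 mm high, standing on the desk; origin at the centre of its underside.
- glue_stick: Bystander: glue stick, 27 mm diameter, 90 mm high, standing upright on the desk; origin at the centre of its underside.
- eraser: Bystander: eraser, 19 x 48 x 11 mm, lying on the desk; origin at the centre of its underside.

How it is judged:
On the way:
1. the stopper has dropped through the gaps to the starts of the thread (its origin 16.5 to 20.5 mm below the rim), upright in the mouth (z of stopper in the frame of flask_rim between -0.0205 and -0.0165 m and horizontal distance between stopper and flask_rim below 0.005 m and angle between stopper's own z axis and vertical below 0.08 rad), for 0.1 s.
At the end, for the whole second after the job is handed in: The stopper is screwed home in the flask's mouth: its flange within about 1 mm of flush on the rim (origin 22.1 to 26 mm below the rim), centred within 4 mm, upright within 0.04 rad, at rest and released (z of stopper in the frame of flask_rim between -0.026 and -0.0221 m and horizontal distance between stopper and flask_rim below 0.004 m and angle between stopper's own z axis and vertical below 0.04 rad and linear speed of stopper below 0.01 m/s); the robot touches nothing.
It fails at once if the stopper forced: more than 30 N between stopper and flask (contact force between stopper and flask above 30 N).
It fails at once if the mug shifted by more than 30 mm or knocked over (distance of coffee_mug from where it was at the start of the episode above 0.03 m or angle between coffee_mug's own z axis and vertical above 0.5 rad).
It fails at once if the glue stick shifted by more than 30 mm or knocked over (distance of glue_stick from where it was at the start of the episode above 0.03 m or angle between glue_stick's own z axis and vertical above 0.5 rad).
It fails at once if the eraser shifted by more than 30 mm or knocked over (distance of eraser from where it was at the start of the episode above 0.03 m or angle between eraser's own z axis and vertical above 0.5 rad).
It also fails if it takes over 64 s, if anything falls off the work surface, if the arm or the gripper's body presses on something with over 40 N, if the wrist force passes 120 N, or if a joint passes its speed limit or range.

### The arm

A 6-joint arm with a two-finger parallel gripper is mounted at the origin on a cart in front of the work surface, level with it; the furniture and walls round the work are solid. World frame = base frame: x ahead of the robot, y to its left, z up, the work surface at z = 0. Lengths are in m, angles in rad, forces in N, time in s.
With the tool pointing down it reaches from about 0.275 to 0.725 m from the base axis. Payload 15.9 kg.
Tool frame: the origin (TCP) lies midway between the tips of the shut fingers; the grasp point (between the pads) lies 19 mm behind it (ctrl.hold_point_z is the distance from the TCP to the grasp point, in m); z points along the fingers, y is the line along which they close (so a half turn about z gives the same grasp; the last joint's range is limited). The gripper opens to 85 mm and grips with 20 to 120 N. Pads are 22 mm wide; open, the fingers measure 114 mm over their backs; the gripper's body (76 mm by 85 mm) begins 54 mm behind the grasp point. The pads swing forward as they close: fully open they stand 13 mm farther back than shut.
Start: joints at [1.205, 0.213, -0.034, 1.323, 0, 1.571], TCP at [0.179, 0.467, 0.231] pointing down, gripper open.
Joint ranges: [-2.98, 2.98], [-0.74, 1.72], [-1.14, 1.35], [-2.1, 2.04], [-1.57, 1.44], [-3.14, 3.14]. Speed limits (rad/s): [1.89, 1.89, 2.39, 2.57, 3.14, 3.14].

### API

Orientations are given as a unit quaternion [x, y, z, w].
In Python, from plant import sensors, imaging, close_job, ctrl gives the robot as it stands.
- The arm moves only by the tool drive_tool, never from a script. Its argument "deltas" is a list of rows, each an object with "claw": the closure, from 0 (fully open) to 1 (shut); "translation": the shift along the tool's x, y, z in mm, a list of three; "angular": the turn, a rotation vector about the tool's x, y, z in rad, a list of three. A call has 1 to 20 rows; each row shifts and turns the commanded pose from where the row before left it, along the tool's axes as they then stand; what a row does not reach is not made up. A row lasts 1/8 s, in which the tool goes at most 62.5 mm and 10.7 degrees, less where a joint would pass 70% of its speed; a pose out of reach is approached as far as the arm can. A call with a gripper value outside its range is refused whole. The fingers move at their own pace and stop on an object; the grip force is fixed at half the most. Time passes only in rows, so rows that do not move let the fingers close. It gives the time, the measured TCP pose, the force, the opening and the grip force at its end, in the units of the state.
- sensors.read_state(): the state, without advancing time (a new reading comes with each control period).
- imaging.camera(name): name is "scene" or "top" or "wrist"; returns a dict with "img" (400x640x3 uint8, blue, green, red), "K" (3x3 intrinsics, pixels), "k1" (the pictures are not rectified: a ray, as slopes to the right and down, at radius r is drawn at 1 + k1 r^2 times it, then the intrinsics apply), "R" (3x3) and "t" (3): a world point X has camera coordinates R X + t. Camera axes: x right, y down, z forward; pixel columns grow to the right and rows downward; lengths in m; the calibration is good to about 2 mm. A picture is of the moment at which its call begins. There is no depth.
- close_job(): hands the job in; it is judged then, once.
The state is a dict: "clock": time; "joint_pos": joint angles; "dq": joint speeds; "tau": joint torques, N m; "ee_pos": TCP position; "ee_rot": TCP orientation; "ft_force": force on the tool from outside, world axes, zero at the start; "moment": the same for the moment, N m; "finger_gap": finger opening in m; "grasp_force": force on a finger pad.
Only numpy, scipy, OpenCV 4.12 (cv2) and the standard library are available. Lean on these libraries where they do the work, as an engineer would, in place of code of your own. Each camera call takes 0.05 s, during which the arm holds its last target. There are 200 camera calls.

## Working session

There is one attempt and no reset: what is moved stays moved. The work goes in short steps, Python scripts to look and compute and a tool call to move; the robot and the scene stay as the last step left them, time stands still between calls to the robot, and variables do not carry over. Pictures are saved under pics/ and viewed, at most 10 in all, crops included, and the job is handed in when it is done.

Besides the shell and the picture viewer there is one more tool, called after "Request:" as name([rows], argument=value, ...), one row to a line, values as JSON. drive_tool: Moves the arm, as the interface text tells. Its arguments: {"type":"object","properties":{"deltas":{"type":"array"}},"required":["deltas"]}

```bash
mkdir -p pics
cat > h.py <<'E'
import numpy as np, cv2
from plant import sensors, imaging, close_job, ctrl
def dist(c): return np.array([c['k1'],0,0,0,0.])
def ray(c,u,v):
    K=np.array(c['K'],float); p=cv2.undistortPoints(np.array([[[u,v]]],float),K,dist(c))[0,0]
    R=np.array(c['R']); return -R.T@np.array(c['t']), R.T@np.array([p[0],p[1],1])
def onz(c,u,v,z):
    o,d=ray(c,u,v); return o+d*(z-o[2])/d[2]
def proj(c,P):
    return cv2.projectPoints(np.array(P,float).reshape(-1,3),cv2.Rodrigues(np.array(c['R'],float))[0],np.array(c['t'],float),np.array(c['K'],float),dist(c))[0][:,0]
E
python3 - <<'E'
from h import *
import pickle
d={}
for n in('scene','top'):
    c=imaging.camera(n); d[n]=c; cv2.imwrite(f'pics/{n}0.png',c['img']); print(n,-np.array(c['R']).T@np.array(c['t']),c['k1'])
pickle.dump(d,open('d.pkl','wb')); s=sensors.read_state(); print(s, ctrl.hold_point_z)
E
```

```text
scene [ 0.53378538 -0.33167915  0.82326026] 0.0003830318705183446
top [0.43024076 0.08515626 0.99694983] -0.07954173700412055
{'clock': 0.1, 'joint_pos': array([ 1.20501302e+00,  2.13315172e-01, -3.50177178e-02,  1.32347870e+00,
       -1.43645804e-05,  1.57080257e+00]), 'dq': array([-0.00055038, -0.00077133,  0.00167332, -0.00061926, -0.00046995,
       -0.00127795]), 'tau': array([-2.80368135e-03, -6.87247968e+01,  4.87806594e+01,  1.21182343e-02,
       -1.03641298e-04, -1.51590024e-05]), 'ee_pos': array([0.17873339, 0.46662977, 0.23085305]), 'ee_rot': array([ 1.81876798e-01,  9.83321195e-01, -5.00469423e-04, -8.52603619e-05]), 'ft_force': array([-0.27477296,  0.54801263,  0.39566159]), 'moment': array([ 0.00868587,  0.06757797, -0.02631089]), 'grasp_force': 0.0, 'finger_gap': 0.08546611545350981} 0.0187
```

View pics/top0.png

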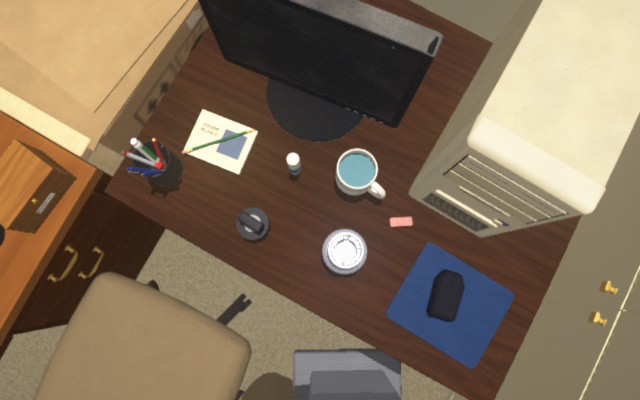

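View pics/scene0.png

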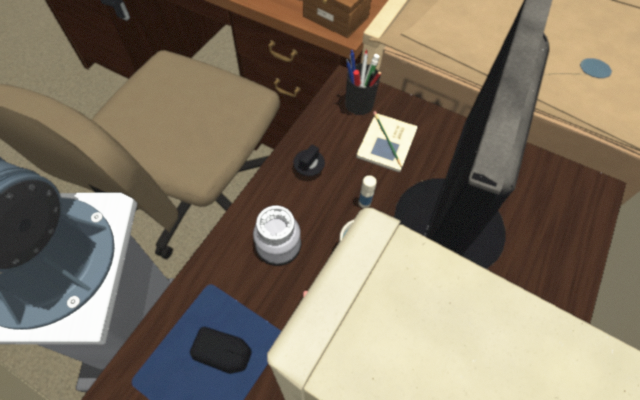

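The top view shows the stopper near (252,223) and the flask mouth near (345,252). The mug is at (357,173), the glue stick at (294,163) and the eraser at (401,222). I'll crop the flask and stopper enlarged to measure them.

Run:
```python
from h import *
import pickle
d=pickle.load(open('d.pkl','rb'));t=d['top'];s=d['scene']
print('tcp px',proj(t,[.179,.467,.231]),proj(t,[0,0,0]))
print('stopper',onz(t,252,223,.025),onz(s,309,168,.0254)); print('flask',onz(t,345,251,.105),onz(s,276,222,.105))
print('mug',onz(t,357,172,.094),'glue',onz(t,293,158,.09),'eraser',onz(t,401,222,.011))
up=lambda c,x,y,w,h,k:cv2.resize(c['img'][y:y+h,x:x+w],None,fx=k,fy=k,interpolation=cv2.INTER_CUBIC)
a=up(t,227,198,50,50,8);b=up(t,320,227,50,50,8)
c=up(s,284,138,50,50,8)[:200*2]
top=np.hstack([a,b]); cv2.imwrite('pics/c1.png',top)
cv2.imwrite('pics/c2.png',np.hstack([c,up(s,244,192,66,66,400/66)[:400,:400]]))
```

```text
tcp px [[ 85.0418958  430.63429824]] [[363.88711299 482.02185914]]
stopper [0.5351281  0.22424517 0.025     ] [0.53540607 0.20931936 0.0254    ]
flask [0.46990516 0.03472101 0.105     ] [0.47431468 0.03423994 0.105     ]
mug [0.62606547 0.00652777 0.094     ] glue [0.65758135 0.13347977 0.09      ] eraser [ 0.53366983 -0.09176016  0.011     ]
```

View pics/c1.png

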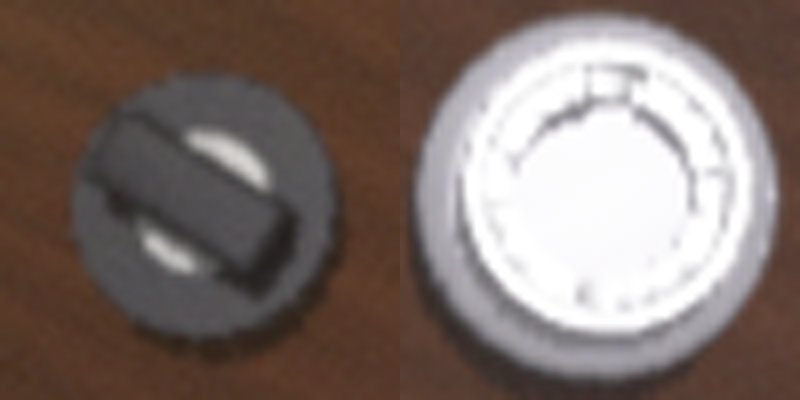

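View pics/c2.png

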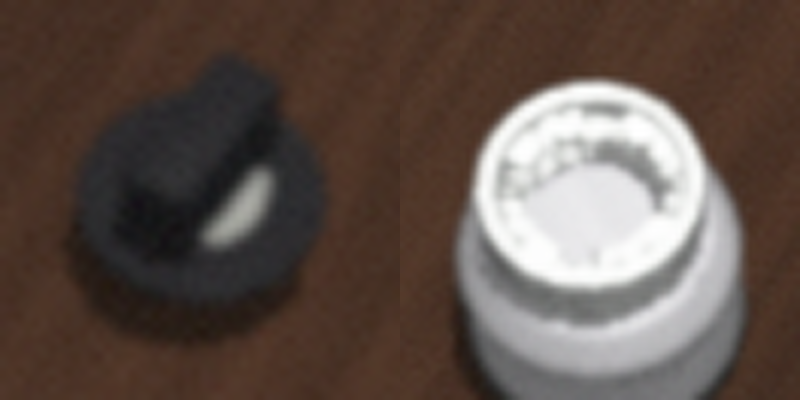

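The crops give the stopper's flange circle centred near (252.9,223.6) in top and (309.1,162.4) in scene. The collar is centred near (345.9,250.3) in top and (275.4,222.5) in scene. The bar's top face runs in the top view from about (117,144)/8 to (275,240)/8 within the crop.

Run:
```python
from h import *
import pickle
d=pickle.load(open('d.pkl','rb'));t=d['top'];s=d['scene']
print('stopper',onz(t,252.9,223.6,.0279),onz(s,309.1,162.4,.0279)); print('flask',onz(t,345.9,250.3,.105),onz(s,275.4,222.5,.105))
f=lambda x,y:onz(t,227+x/8,198+y/8,.06)
a,b=f(117,144),f(275,240);print('bar',a,b,(a+b)/2,np.linalg.norm(a-b)); e1=f(135,110)-f(295,205); v=e1;print(np.degrees(np.arctan2(v[1],v[0])),np.linalg.norm(v))
g=lambda x,y:onz(s,284+x/8,138+y/8,.06)
v=g(280,90)-g(185,205);print(np.degrees(np.arctan2(v[1],v[0])),np.linalg.norm(v),v)
```

```text
stopper [0.53352297 0.221933   0.0279    ] [0.53558102 0.22264107 0.0279    ]
flask [0.4712104  0.03296868 0.105     ] [0.47324395 0.03319451 0.105     ]
bar [0.54596317 0.24045321 0.06      ] [0.5208988  0.20017736 0.06      ] [0.53343098 0.22031529 0.06      ] 0.04743802881133433
58.62448919680502 0.04780070203797203
56.01466669907102 0.04589829162375645 [2.56562576e-02 3.80579771e-02 1.11022302e-16]
```

Request:
drive_tool([
  {"claw": 0,"translation": [-35,-8.5,0],"angular": [0,0,0]},
  {"claw": 0,"translation": [-35,-8.5,0],"angular": [0,0,0]},
  {"claw": 0,"translation": [-35,-8.5,0],"angular": [0,0,0]},
  {"claw": 0,"translation": [-35,-8.5,0],"angular": [0,0,0]},
  {"claw": 0,"translation": [-35,-8.5,0],"angular": [0,0,0]},
  {"claw": 0,"translation": [-35,-8.5,0],"angular": [0,0,0]},
  {"claw": 0,"translation": [-35,-8.5,0],"angular": [0,0,0]},
  {"claw": 0,"translation": [-35,-8.5,0],"angular": [0,0,0]},
  {"claw": 0,"translation": [-35,-8.5,0],"angular": [0,0,0]},
  {"claw": 0,"translation": [-35,-8.5,0],"angular": [0,0,0]},
  {"claw": 0,"translation": [-35,-8.5,0],"angular": [0,0,0]},
  {"claw": 0,"translation": [-35,-8.5,0],"angular": [0,0,0]},
])

```text
clock: 1.6
ee_pos: [0.5353, 0.2206, 0.231]
ee_rot: [0.182, 0.983, -0.0, -0.0]
ft_force: [-0.6, 1.5, -0.0]
finger_gap: 0.0852
grasp_force: 0.0
```

Request:
drive_tool([
  {"claw": 0,"translation": [0,0,0],"angular": [0,0,-0.172]},
  {"claw": 0,"translation": [0,0,0],"angular": [0,0,-0.172]},
  {"claw": 0,"translation": [0,0,0],"angular": [0,0,-0.172]},
  {"claw": 0,"translation": [0,0,0],"angular": [0,0,-0.172]},
  {"claw": 0,"translation": [0,0,0],"angular": [0,0,-0.172]},
  {"claw": 0,"translation": [0,0,0],"angular": [0,0,-0.172]},
  {"claw": 0,"translation": [0,0,0],"angular": [0,0,-0.172]},
  {"claw": 0,"translation": [0,0,0],"angular": [0,0,-0.172]},
  {"claw": 0,"translation": [0,0,0],"angular": [0,0,0]},
  {"claw": 0,"translation": [0,0,0],"angular": [0,0,0]},
])

```text
clock: 2.85
ee_pos: [0.5345, 0.2214, 0.2311]
ee_rot: [-0.482, 0.876, -0.0, -0.0]
ft_force: [-0.9, 0.5, 0.3]
finger_gap: 0.0852
grasp_force: 0.0
```

Run:
```python
from h import *
import pickle
from scipy.spatial.transform import Rotation as Ro
c=imaging.camera('wrist'); pickle.dump(c,open('w1.pkl','wb')); cv2.imwrite('pics/w1.png',c['img'])
s=sensors.read_state(); print(s['clock'],s['joint_pos'],s['ee_pos'],s['ft_force'],s['moment']);print(Ro.from_quat(s['ee_rot']).as_matrix().round(4)); print(proj(c,[.5345,.222,.06]),-np.array(c['R']).T@np.array(c['t']))
```

```text
2.9 [ 3.92684589e-01  3.79819478e-01  1.91643130e-01  1.38289786e+00
  4.12160269e-06 -6.14179660e-01] [0.53450674 0.22139228 0.23117378] [ 0.91933303 -0.50323499 -0.01764753] [-0.00537631 -0.0310365  -0.01695131]
[[-5.345e-01 -8.452e-01 -3.000e-04]
 [-8.452e-01  5.345e-01 -1.000e-04]
 [ 2.000e-04  2.000e-04 -1.000e+00]]
[[320.87622572 179.46071303]] [0.49251203 0.15478497 0.37282981]
```

View pics/w1.png

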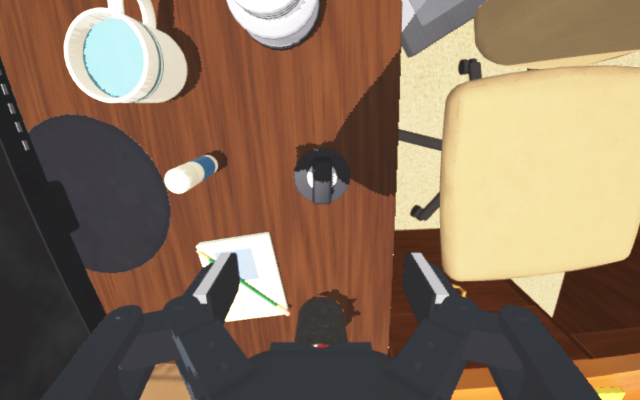

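The wrist view shows the stopper's flange centred near (322,177), with the bar vertical from about (321,160) to (322,204). I'll check the centre and yaw numerically.

Run:
```python
from h import *
import pickle
c=pickle.load(open('w1.pkl','rb'));
print(onz(c,322,176.5,.0279))
im=cv2.resize(c['img'][140:215,283:363],None,fx=8,fy=8,interpolation=cv2.INTER_CUBIC)
cv2.imwrite('pics/w1c.png',cv2.convertScaleAbs(im,alpha=2,beta=0))
```

```text
[0.53563084 0.22646366 0.0279    ]
```

View pics/w1c.png

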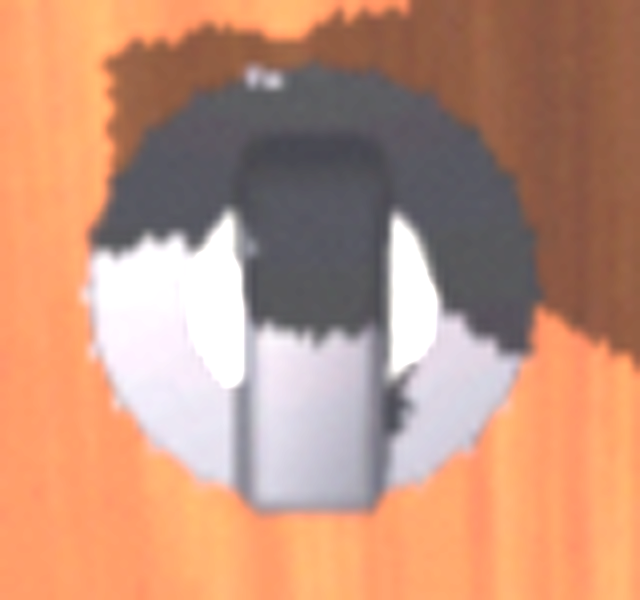

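The bar is aligned with the tool (edges vertical in the crop) and the flange centre is about (322.2,174.9). Combining the views, the stopper is at about (0.5345, 0.2232). I'll descend and grip it above the flange.

Request:
drive_tool([
  {"claw": 0,"translation": [-1.5,1,20],"angular": [0,0,0]},
  {"claw": 0,"translation": [0,0,25],"angular": [0,0,0]},
  {"claw": 0,"translation": [0,0,25],"angular": [0,0,0]},
  {"claw": 0,"translation": [0,0,25],"angular": [0,0,0]},
  {"claw": 0,"translation": [0,0,25],"angular": [0,0,0]},
  {"claw": 0,"translation": [0,0,25],"angular": [0,0,0]},
  {"claw": 0,"translation": [0,0,20],"angular": [0,0,0]},
  {"claw": 0,"translation": [0,0,20],"angular": [0,0,0]},
  {"claw": 0,"translation": [0,0,8],"angular": [0,0,0]},
  {"claw": 0,"translation": [0,0,5],"angular": [0,0,0]},
  {"claw": 0,"translation": [0,0,0],"angular": [0,0,0]},
  {"claw": 0,"translation": [0,0,0],"angular": [0,0,0]},
])

```text
clock: 4.4
ee_pos: [0.5349, 0.2234, 0.0339]
ee_rot: [-0.484, 0.875, -0.0, 0.0]
ft_force: [-0.0, 0.8, -0.3]
finger_gap: 0.0852
grasp_force: 0.0
```

Request:
drive_tool([
  {"claw": 1,"translation": [0,0,0],"angular": [0,0,0]},
  {"claw": 1,"translation": [0,0,0],"angular": [0,0,0]},
  {"claw": 1,"translation": [0,0,0],"angular": [0,0,0]},
  {"claw": 1,"translation": [0,0,0],"angular": [0,0,0]},
  {"claw": 1,"translation": [0,0,0],"angular": [0,0,0]},
  {"claw": 1,"translation": [0,0,0],"angular": [0,0,0]},
  {"claw": 1,"translation": [0,0,0],"angular": [0,0,0]},
  {"claw": 1,"translation": [0,0,0],"angular": [0,0,0]},
  {"claw": 1,"translation": [0,0,0],"angular": [0,0,0]},
  {"claw": 1,"translation": [0,0,0],"angular": [0,0,0]},
])

```text
clock: 5.65
ee_pos: [0.5347, 0.2233, 0.0335]
ee_rot: [-0.484, 0.875, -0.0, 0.0]
ft_force: [0.1, -0.5, 5.9]
finger_gap: 0.0212
grasp_force: 59.3
```

Request:
drive_tool([
  {"claw": 1,"translation": [0,0,-10],"angular": [0,0,0]},
  {"claw": 1,"translation": [0,0,-20],"angular": [0,0,0]},
  {"claw": 1,"translation": [0,0,-20],"angular": [0,0,0]},
  {"claw": 1,"translation": [0,0,-20],"angular": [0,0,0]},
  {"claw": 1,"translation": [0,0,-20],"angular": [0,0,0]},
  {"claw": 1,"translation": [0,0,-20],"angular": [0,0,0]},
  {"claw": 1,"translation": [0,0,-20],"angular": [0,0,0]},
  {"claw": 1,"translation": [0,0,-10],"angular": [0,0,0]},
  {"claw": 1,"translation": [20,-5,0],"angular": [0,0,0]},
  {"claw": 1,"translation": [25,-6,0],"angular": [0,0,0]},
  {"claw": 1,"translation": [25,-6,0],"angular": [0,0,0]},
  {"claw": 1,"translation": [25,-6,0],"angular": [0,0,0]},
  {"claw": 1,"translation": [25,-6,0],"angular": [0,0,0]},
  {"claw": 1,"translation": [25,-6,0],"angular": [0,0,0]},
  {"claw": 1,"translation": [25,-6,0],"angular": [0,0,0]},
  {"claw": 1,"translation": [15,-5,0],"angular": [0,0,0]},
  {"claw": 1,"translation": [9,-2,0],"angular": [0,0,0]},
  {"claw": 1,"translation": [0,0,0],"angular": [0,0,0]},
  {"claw": 1,"translation": [0,0,0],"angular": [0,0,0]},
  {"claw": 1,"translation": [0,0,0],"angular": [0,0,0]},
])

```text
clock: 8.15
ee_pos: [0.4721, 0.0339, 0.1732]
ee_rot: [-0.484, 0.875, 0.0, -0.0]
ft_force: [-1.1, -0.2, -1.4]
finger_gap: 0.0208
grasp_force: 58.7
```

Run:
```python
from h import *
import pickle
from scipy.spatial.transform import Rotation as Ro
s=sensors.read_state(); print(s['clock'],s['joint_pos'],s['ee_pos'],s['ft_force'],s['moment'],s['finger_gap']);print(Ro.from_quat(s['ee_rot']).as_matrix().round(4))
d={n:imaging.camera(n) for n in('scene','wrist')}; pickle.dump(d,open('d2.pkl','wb'))
sc,w=d['scene'],d['wrist']
p=proj(w,[.4722,.0331,.105])[0]; q=proj(sc,[.4722,.0331,.13])[0]; print(p,q)
cr=lambda c,q,h,k:cv2.resize(c['img'][int(q[1])-h:int(q[1])+h,int(q[0])-h:int(q[0])+h],(k,k),interpolation=cv2.INTER_CUBIC)
cv2.imwrite('pics/m2.png',np.hstack([cr(sc,q,60,400),cv2.resize(w['img'][60:360,170:470],(400,400))]))
```

```text
8.15 [ 7.15588327e-02  1.77652137e-01 -2.25813133e-01  1.16743201e+00
  7.59001374e-05 -9.39284909e-01] [0.47214002 0.03386759 0.17322465] [-1.10812252 -0.24729541 -1.38623999] [-0.00934484 -0.00664286  0.0117044 ] 0.020830053080721157
[[-5.311e-01 -8.473e-01 -1.000e-04]
 [-8.473e-01  5.311e-01  1.000e-04]
 [-0.000e+00  1.000e-04 -1.000e+00]]
[320.10733533 210.58620229] [273.94054649 216.26194475]
```

View pics/m2.png

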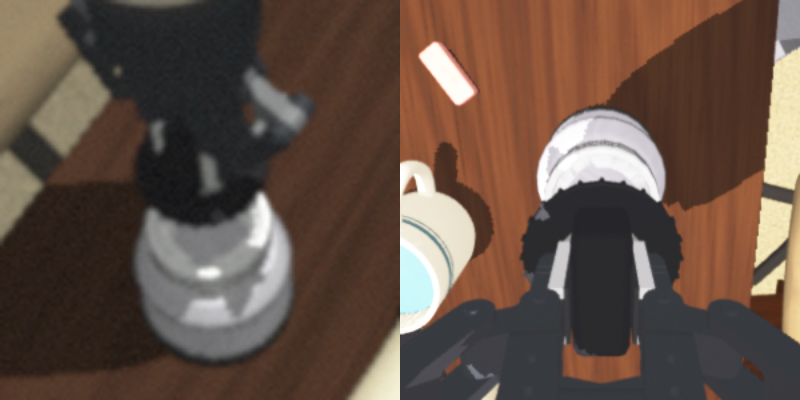

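The gripped stopper hangs upright over the mouth. In the scene crop its flange spans columns 135 to 267, and in the wrist crop columns 522 to 683 with its front edge at row 180. I'll check its offset in the hand.

Run:
```python
from h import *
import pickle
d=pickle.load(open('d2.pkl','rb'));sc,w=d['scene'],d['wrist']
a=np.linspace(0,2*np.pi,200)
circ=lambda x,y,r,z:np.c_[x+r*np.cos(a),y+r*np.sin(a),0*a+z]
C=lambda P:((P[:,0]-170)*4/3+400,(P[:,1]-60)*4/3)
S=lambda P:((P[:,0]-213)*400/120,(P[:,1]-156)*400/120)
z0=.1732-.0335
for o in(-3,0,3):
    x,y=np.array([.4721,.0339])+o/1000*np.array([-.531,-.847])
    P=circ(x,y,.035,z0+.0279);u,v=C(proj(w,P)); P2=circ(x,y,.035,z0+.0229);p,q=S(proj(sc,P2))
    print(o,'wrist',u.min(),u.max(),v.min(),'scene',p.min(),p.max(),q.max())
for x,y in((.4722,.0331),):
    u,v=C(proj(w,circ(x,y,.0345,.105)));p,q=S(proj(sc,circ(x,y,.0345,.105)));print('collar w',u.min(),u.max(),v.min(),'s',p.min(),p.max(),q.max())
```

```text
-3 wrist 520.2656770989868 682.0155841365943 182.07164104377583 scene 135.03694006251067 269.0543511136529 225.97816888173062
0 wrist 519.786166587811 682.5022943689823 174.94526668880314 scene 131.65687408533148 265.90805774593775 230.41583957881215
3 wrist 519.3033150278493 682.9924136768598 167.73300083889265 scene 128.2654684915344 262.7512428721214 234.86871429705076
collar w 541.1033577166824 659.1753538408075 142.65045162588055 s 143.98545021810833 268.11653821182614 278.31155778266447
```

Run:
```python
from h import *
import pickle
d=pickle.load(open('d2.pkl','rb'));a=np.linspace(0,2*np.pi,300)
circ=lambda x,y,r,z:np.c_[x+r*np.cos(a),y+r*np.sin(a),0*a+z]
out=[]
z0=.1732-.0335; x,y=np.array([.4721,.0339])-.002*np.array([-.531,-.847])
for n,(u0,v0,w) in(('wrist',(260,130,130)),('scene',(240,175,80))):
    c=d[n]; k=400/w
    im=cv2.resize(c['img'][v0:v0+w,u0:u0+w],(400,400),interpolation=cv2.INTER_CUBIC)
    if n=='wrist': im=cv2.convertScaleAbs(im,alpha=.9)
    for P,col in((circ(.4722,.0331,.0345,.105),(0,0,255)),(circ(.4722,.0331,.047,.08),(255,0,0)),(circ(x,y,.035,z0+(.0279 if n=='wrist' else .0229)),(0,255,0))):
        q=((proj(c,P)-[u0-.5,v0-.5])*k).astype(np.int32); cv2.polylines(im,[q],True,col,1)
    out.append(im)
cv2.imwrite('pics/m3.png',np.hstack(out))
```

```text
(no output)
```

View pics/m3.png

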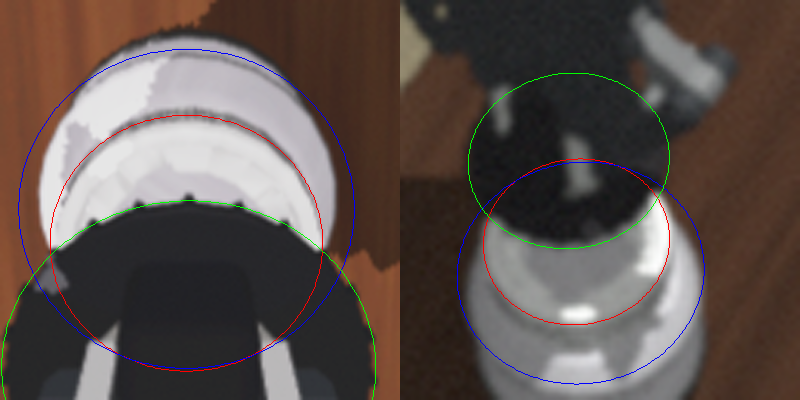

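The overlays match: the collar estimate fits both views, and the stopper sits 2 mm along the tool's -x in the hand. I'll centre it and descend to just above contact.

Request:
drive_tool([
  {"claw": 1,"translation": [2.6,-0.5,5],"angular": [0,0,0]},
  {"claw": 1,"translation": [0,0,10],"angular": [0,0,0]},
  {"claw": 1,"translation": [0,0,10],"angular": [0,0,0]},
  {"claw": 1,"translation": [0,0,8],"angular": [0,0,0]},
  {"claw": 1,"translation": [0,0,4],"angular": [0,0,0]},
  {"claw": 1,"translation": [0,0,2],"angular": [0,0,0]},
  {"claw": 1,"translation": [0,0,0],"angular": [0,0,0]},
  {"claw": 1,"translation": [0,0,0],"angular": [0,0,0]},
  {"claw": 1,"translation": [0,0,0],"angular": [0,0,0]},
])

```text
clock: 9.38
ee_pos: [0.4712, 0.0309, 0.1345]
ee_rot: [-0.484, 0.875, -0.0, 0.0]
ft_force: [1.6, -0.5, -1.4]
finger_gap: 0.0212
grasp_force: 58.7
```

Request:
drive_tool([
  {"claw": 1,"translation": [0,0,0.5],"angular": [0,0,0]},
  {"claw": 1,"translation": [0,0,0.5],"angular": [0,0,0]},
  {"claw": 1,"translation": [0,0,0.5],"angular": [0,0,0]},
  {"claw": 1,"translation": [0,0,0.5],"angular": [0,0,0]},
  {"claw": 1,"translation": [0,0,0],"angular": [0,0,0]},
])

```text
clock: 10.0
ee_pos: [0.471, 0.0309, 0.1322]
ee_rot: [-0.484, 0.875, 0.0, -0.0]
ft_force: [-0.1, 0.1, -2.3]
finger_gap: 0.0211
grasp_force: 58.7
```

Request:
drive_tool([
  {"claw": 1,"translation": [0,0,0.5],"angular": [0,0,0]},
  {"claw": 1,"translation": [0,0,0.5],"angular": [0,0,0]},
  {"claw": 1,"translation": [0,0,0],"angular": [0,0,0]},
])

```text
clock: 10.38
ee_pos: [0.4711, 0.0309, 0.1313]
ee_rot: [-0.484, 0.875, -0.0, -0.0]
ft_force: [-0.4, -0.6, -0.5]
finger_gap: 0.0209
grasp_force: 58.7
```

Request:
drive_tool([
  {"claw": 1,"translation": [0,0,0.5],"angular": [0,0,0]},
  {"claw": 1,"translation": [0,0,0.5],"angular": [0,0,0]},
  {"claw": 1,"translation": [0,0,0],"angular": [0,0,0]},
])

```text
clock: 10.75
ee_pos: [0.471, 0.0309, 0.1303]
ee_rot: [-0.484, 0.875, 0.0, -0.0]
ft_force: [0.1, 0.4, -0.3]
finger_gap: 0.0211
grasp_force: 58.7
```

Request:
drive_tool([
  {"claw": 1,"translation": [0,0,0.5],"angular": [0,0,0]},
  {"claw": 1,"translation": [0,0,0.5],"angular": [0,0,0]},
  {"claw": 1,"translation": [0,0,0],"angular": [0,0,0]},
])

```text
clock: 11.12
ee_pos: [0.4711, 0.0309, 0.1293]
ee_rot: [-0.484, 0.875, -0.0, -0.0]
ft_force: [0.4, 0.5, -0.6]
finger_gap: 0.021
grasp_force: 58.7
```

Request:
drive_tool([
  {"claw": 1,"translation": [0,0,0.5],"angular": [0,0,0]},
  {"claw": 1,"translation": [0,0,0.5],"angular": [0,0,0]},
  {"claw": 1,"translation": [0,0,0],"angular": [0,0,0]},
])

```text
clock: 11.5
ee_pos: [0.4712, 0.031, 0.1284]
ee_rot: [-0.484, 0.875, -0.0, 0.0]
ft_force: [-0.3, 0.4, 1.0]
finger_gap: 0.0207
grasp_force: 58.8
```

Request:
drive_tool([
  {"claw": 1,"translation": [0,0,0.5],"angular": [0,0,0]},
  {"claw": 1,"translation": [0,0,0],"angular": [0,0,0]},
  {"claw": 1,"translation": [0,0,0],"angular": [0,0,0]},
])

```text
clock: 11.88
ee_pos: [0.4712, 0.031, 0.1279]
ee_rot: [-0.484, 0.875, -0.0, 0.0]
ft_force: [-0.2, 0.3, 2.7]
finger_gap: 0.0212
grasp_force: 59.0
```

Contact is at about 0.1287, which matches lugs on the crests, with about 4 N of contact force. I'll turn anticlockwise in small checked steps, about the stopper's axis.

Request:
drive_tool([
  {"claw": 1,"translation": [0,-0.1,0],"angular": [0,0,-0.05]},
  {"claw": 1,"translation": [0,-0.1,0],"angular": [0,0,-0.05]},
  {"claw": 1,"translation": [0,0,0],"angular": [0,0,0]},
])

```text
clock: 12.25
ee_pos: [0.4712, 0.0309, 0.1279]
ee_rot: [-0.527, 0.85, 0.0, 0.0]
ft_force: [0.5, 1.2, 2.3]
finger_gap: 0.0211
grasp_force: 59.2
```

Request:
drive_tool([
  {"claw": 1,"translation": [0,-0.1,0],"angular": [0,0,-0.05]},
  {"claw": 1,"translation": [0,-0.1,0],"angular": [0,0,-0.05]},
  {"claw": 1,"translation": [0,0,0],"angular": [0,0,0]},
])

```text
clock: 12.62
ee_pos: [0.4714, 0.0308, 0.1278]
ee_rot: [-0.568, 0.823, 0.0, 0.0]
ft_force: [-0.1, 0.6, 3.3]
finger_gap: 0.021
grasp_force: 59.3
```

```bash
cat > s.py <<'E'
from h import *
s=sensors.read_state(); print(s['clock'],s['joint_pos'][5].round(3),s['ee_pos'].round(4),s['ft_force'].round(2),s['moment'].round(3))
E
python3 s.py
```

```text
12.625 -1.144 [0.4714 0.0308 0.1278] [-0.06  0.58  3.31] [ 0.117  0.066 -0.04 ]
```

Request:
drive_tool([
  {"claw": 1,"translation": [0,-0.1,0],"angular": [0,0,-0.05]},
  {"claw": 1,"translation": [0,-0.1,0],"angular": [0,0,-0.05]},
  {"claw": 1,"translation": [0,0,0],"angular": [0,0,0]},
])

```text
clock: 13.0
ee_pos: [0.4715, 0.0307, 0.1278]
ee_rot: [-0.608, 0.794, 0.0, -0.0]
ft_force: [-1.5, 1.1, 3.2]
finger_gap: 0.0212
grasp_force: 59.2
```

Request:
drive_tool([
  {"claw": 1,"translation": [0,-0.1,0],"angular": [0,0,-0.05]},
  {"claw": 1,"translation": [0,-0.1,0],"angular": [0,0,-0.05]},
  {"claw": 1,"translation": [0,0,0],"angular": [0,0,0]},
])

```text
clock: 13.38
ee_pos: [0.4716, 0.0307, 0.1276]
ee_rot: [-0.647, 0.762, 0.0, -0.0]
ft_force: [-0.7, 0.4, -0.1]
finger_gap: 0.0212
grasp_force: 58.7
```

Request:
drive_tool([
  {"claw": 1,"translation": [0,-0.1,0],"angular": [0,0,-0.05]},
  {"claw": 1,"translation": [0,-0.1,0],"angular": [0,0,-0.05]},
  {"claw": 1,"translation": [0,0,0],"angular": [0,0,0]},
])

```text
clock: 13.75
ee_pos: [0.4718, 0.0307, 0.1277]
ee_rot: [-0.685, 0.729, 0.0, -0.0]
ft_force: [-0.3, 2.4, -1.6]
finger_gap: 0.0211
grasp_force: 58.6
```

```bash
python3 s.py
```

```text
13.75 -1.443 [0.4718 0.0307 0.1277] [-0.25  2.38 -1.63] [ 0.465  0.058 -0.004]
```

The force has vanished, so the lugs are over the gaps. I'll lower gently.

Request:
drive_tool([
  {"claw": 1,"translation": [0,0,0.5],"angular": [0,0,0]},
  {"claw": 1,"translation": [0,0,0.5],"angular": [0,0,0]},
  {"claw": 1,"translation": [0,0,0.5],"angular": [0,0,0]},
  {"claw": 1,"translation": [0,0,0],"angular": [0,0,0]},
])

```text
clock: 14.25
ee_pos: [0.472, 0.0306, 0.1263]
ee_rot: [-0.685, 0.728, 0.0, 0.0]
ft_force: [-0.4, 2.4, 1.1]
finger_gap: 0.021
grasp_force: 58.8
```

Request:
drive_tool([
  {"claw": 1,"translation": [0,0,0.5],"angular": [0,0,0]},
  {"claw": 1,"translation": [0,0,0.5],"angular": [0,0,0]},
  {"claw": 1,"translation": [0,0,0],"angular": [0,0,0]},
])

```text
clock: 14.62
ee_pos: [0.472, 0.0306, 0.1253]
ee_rot: [-0.685, 0.728, -0.0, 0.0]
ft_force: [-0.7, 2.8, -0.2]
finger_gap: 0.0211
grasp_force: 58.8
```

```bash
python3 s.py
```

```text
14.625 -1.445 [0.472  0.0306 0.1253] [-0.68  2.75 -0.21] [ 0.569  0.013 -0.042]
```

Request:
drive_tool([
  {"claw": 1,"translation": [-0.3,0,0.5],"angular": [0,0,0]},
  {"claw": 1,"translation": [-0.3,0,0.5],"angular": [0,0,0]},
  {"claw": 1,"translation": [0,0,0.5],"angular": [0,0,0]},
  {"claw": 1,"translation": [0,0,0],"angular": [0,0,0]},
])

```text
clock: 15.12
ee_pos: [0.472, 0.0311, 0.1238]
ee_rot: [-0.685, 0.728, -0.0, -0.0]
ft_force: [-0.5, 1.3, -0.8]
finger_gap: 0.0208
grasp_force: 58.8
```

Request:
drive_tool([
  {"claw": 1,"translation": [0,0,0.5],"angular": [0,0,0]},
  {"claw": 1,"translation": [0,0,0.5],"angular": [0,0,0]},
  {"claw": 1,"translation": [0,0,0.5],"angular": [0,0,0]},
  {"claw": 1,"translation": [0,0,0],"angular": [0,0,0]},
])

```text
clock: 15.62
ee_pos: [0.472, 0.0312, 0.1223]
ee_rot: [-0.685, 0.728, 0.0, -0.0]
ft_force: [-0.4, 1.2, -0.3]
finger_gap: 0.0214
grasp_force: 58.8
```

```bash
python3 s.py
```

```text
15.625 -1.444 [0.472  0.0312 0.1223] [-0.4   1.19 -0.31] [ 0.336 -0.023 -0.009]
```

Request:
drive_tool([
  {"claw": 1,"translation": [-0.3,0,0.5],"angular": [0,0,0]},
  {"claw": 1,"translation": [0,0,0.5],"angular": [0,0,0]},
  {"claw": 1,"translation": [0,0,0.5],"angular": [0,0,0]},
  {"claw": 1,"translation": [0,0,0],"angular": [0,0,0]},
])

```text
clock: 16.12
ee_pos: [0.472, 0.0315, 0.1208]
ee_rot: [-0.685, 0.728, -0.0, -0.0]
ft_force: [0.2, 0.8, -0.6]
finger_gap: 0.0209
grasp_force: 58.7
```

Request:
drive_tool([
  {"claw": 1,"translation": [0,0,0.5],"angular": [0,0,0]},
  {"claw": 1,"translation": [0,0,0.5],"angular": [0,0,0]},
  {"claw": 1,"translation": [0,0,0],"angular": [0,0,0]},
])

```text
clock: 16.5
ee_pos: [0.4721, 0.0315, 0.1199]
ee_rot: [-0.685, 0.728, -0.0, 0.0]
ft_force: [0.2, 1.4, 1.8]
finger_gap: 0.0207
grasp_force: 59.1
```

```bash
python3 s.py
```

```text
16.5 -1.444 [0.4721 0.0315 0.1199] [0.21 1.42 1.83] [ 0.299  0.159 -0.006]
```

The lugs rest at the thread starts, with the origin about 18.4 mm below the rim. Next I'll screw clockwise, following the 4.2 mm/rad groove.

Request:
drive_tool([
  {"claw": 1,"translation": [0,0.1,0],"angular": [0,0,0.05]},
  {"claw": 1,"translation": [0,0.1,0.2],"angular": [0,0,0.05]},
  {"claw": 1,"translation": [0,0.1,0.2],"angular": [0,0,0.05]},
  {"claw": 1,"translation": [0,0,0],"angular": [0,0,0]},
])

```text
clock: 17.0
ee_pos: [0.4718, 0.0314, 0.1195]
ee_rot: [-0.629, 0.777, -0.0, -0.0]
ft_force: [0.1, -0.4, 1.8]
finger_gap: 0.0214
grasp_force: 59.0
```

Request:
drive_tool([
  {"claw": 1,"translation": [0,0.1,0.2],"angular": [0,0,0.05]},
  {"claw": 1,"translation": [0,0.1,0.2],"angular": [0,0,0.05]},
  {"claw": 1,"translation": [0,0,0],"angular": [0,0,0]},
])

```text
clock: 17.38
ee_pos: [0.4716, 0.0315, 0.119]
ee_rot: [-0.59, 0.808, -0.0, -0.0]
ft_force: [0.1, -0.4, 0.7]
finger_gap: 0.0212
grasp_force: 58.9
```

```bash
python3 s.py
```

```text
17.375 -1.195 [0.4716 0.0315 0.119 ] [ 0.11 -0.43  0.68] [-0.186  0.04   0.038]
```

Smooth, so I'll continue the same way.

Request:
drive_tool([
  {"claw": 1,"translation": [0,0.1,0.2],"angular": [0,0,0.05]},
  {"claw": 1,"translation": [0,0.1,0.2],"angular": [0,0,0.05]},
  {"claw": 1,"translation": [0,0.1,0.2],"angular": [0,0,0.05]},
  {"claw": 1,"translation": [0,0.1,0.2],"angular": [0,0,0.05]},
  {"claw": 1,"translation": [0,0,0],"angular": [0,0,0]},
])

```text
clock: 18.0
ee_pos: [0.4712, 0.0317, 0.1182]
ee_rot: [-0.506, 0.862, -0.0, -0.0]
ft_force: [-0.5, -1.0, 1.5]
finger_gap: 0.0209
grasp_force: 59.0
```

Request:
drive_tool([
  {"claw": 1,"translation": [0,0.1,0.2],"angular": [0,0,0.05]},
  {"claw": 1,"translation": [0,0.1,0.2],"angular": [0,0,0.05]},
  {"claw": 1,"translation": [0,0.1,0.2],"angular": [0,0,0.05]},
  {"claw": 1,"translation": [0,0,0],"angular": [0,0,0]},
])

```text
clock: 18.5
ee_pos: [0.4709, 0.0319, 0.1176]
ee_rot: [-0.441, 0.898, -0.0, -0.0]
ft_force: [-0.8, -0.2, 1.1]
finger_gap: 0.0208
grasp_force: 58.9
```

```bash
python3 s.py
```

```text
18.5 -0.845 [0.4709 0.0319 0.1176] [-0.77 -0.23  1.14] [-0.117  0.147  0.026]
```

Request:
drive_tool([
  {"claw": 1,"translation": [0,0.1,0.2],"angular": [0,0,0.05]},
  {"claw": 1,"translation": [0,0.1,0.2],"angular": [0,0,0.05]},
  {"claw": 1,"translation": [0,0.1,0.2],"angular": [0,0,0.05]},
  {"claw": 1,"translation": [0,0.1,0.2],"angular": [0,0,0.05]},
  {"claw": 1,"translation": [0,0,0],"angular": [0,0,0]},
])

```text
clock: 19.12
ee_pos: [0.4707, 0.0322, 0.1168]
ee_rot: [-0.349, 0.937, -0.0, 0.0]
ft_force: [0.3, -0.3, 1.8]
finger_gap: 0.021
grasp_force: 59.0
```

Request:
drive_tool([
  {"claw": 1,"translation": [0,0.1,0.2],"angular": [0,0,0.05]},
  {"claw": 1,"translation": [0,0.1,0.2],"angular": [0,0,0.05]},
  {"claw": 1,"translation": [0,0,0],"angular": [0,0,0]},
])

```text
clock: 19.5
ee_pos: [0.4706, 0.0323, 0.1164]
ee_rot: [-0.302, 0.953, -0.0, 0.0]
ft_force: [0.0, 0.3, 0.7]
finger_gap: 0.0209
grasp_force: 58.9
```

```bash
python3 s.py
```

```text
19.5 -0.544 [0.4706 0.0323 0.1164] [0.02 0.33 0.7 ] [-0.135 -0.035  0.018]
```

Request:
drive_tool([
  {"claw": 1,"translation": [0,0.1,0.2],"angular": [0,0,0.05]},
  {"claw": 1,"translation": [0,0.1,0.2],"angular": [0,0,0.05]},
  {"claw": 1,"translation": [0,0,0],"angular": [0,0,0]},
])

```text
clock: 19.88
ee_pos: [0.4704, 0.0325, 0.116]
ee_rot: [-0.254, 0.967, -0.0, 0.0]
ft_force: [0.5, -0.1, 0.9]
finger_gap: 0.0213
grasp_force: 58.9
```

```bash
python3 s.py
```

```text
19.875 -0.444 [0.4704 0.0325 0.116 ] [ 0.46 -0.06  0.91] [-0.095 -0.066  0.009]
```

Request:
drive_tool([
  {"claw": 1,"translation": [0,0.1,0.2],"angular": [0,0,0.05]},
  {"claw": 1,"translation": [0,0,0],"angular": [0,0,0]},
])

```text
clock: 20.12
ee_pos: [0.4704, 0.0326, 0.1158]
ee_rot: [-0.229, 0.973, 0.0, 0.0]
ft_force: [0.1, -0.6, 0.1]
finger_gap: 0.0207
grasp_force: 58.9
```

```bash
python3 s.py
```

```text
20.125 -0.394 [0.4704 0.0326 0.1158] [ 0.08 -0.56  0.14] [-0.073 -0.006  0.017]
```

Request:
drive_tool([
  {"claw": 1,"translation": [0,0.1,0.2],"angular": [0,0,0.05]},
  {"claw": 1,"translation": [0,0,0.1],"angular": [0,0,0]},
])

```text
clock: 20.38
ee_pos: [0.4703, 0.0327, 0.1155]
ee_rot: [-0.205, 0.979, 0.0, -0.0]
ft_force: [0.4, 0.3, 1.1]
finger_gap: 0.021
grasp_force: 58.9
```

```bash
python3 s.py
```

```text
20.375 -0.343 [0.4703 0.0327 0.1155] [0.4  0.33 1.1 ] [-0.118 -0.022 -0.009]
```

Request:
drive_tool([
  {"claw": 1,"translation": [0,0.1,0.2],"angular": [0,0,0.05]},
  {"claw": 1,"translation": [0,0,0],"angular": [0,0,0]},
])

```text
clock: 20.62
ee_pos: [0.4703, 0.0328, 0.1153]
ee_rot: [-0.18, 0.984, -0.0, 0.0]
ft_force: [0.5, 0.1, 0.3]
finger_gap: 0.0208
grasp_force: 59.0
```

```bash
python3 s.py
```

```text
20.625 -0.293 [0.4703 0.0328 0.1153] [0.47 0.13 0.33] [-0.162  0.028 -0.011]
```

Request:
drive_tool([
  {"claw": 1,"translation": [0,0.1,0.2],"angular": [0,0,0.05]},
  {"claw": 1,"translation": [0,0,0],"angular": [0,0,0]},
])

```text
clock: 20.88
ee_pos: [0.4702, 0.033, 0.1152]
ee_rot: [-0.156, 0.988, 0.0, 0.0]
ft_force: [0.7, 0.6, 1.0]
finger_gap: 0.0212
grasp_force: 59.0
```

```bash
python3 s.py
```

```text
20.875 -0.243 [0.4702 0.033  0.1152] [0.68 0.55 0.97] [0.346 0.058 0.017]
```

Request:
drive_tool([
  {"claw": 1,"translation": [0,0.1,0.1],"angular": [0,0,0.05]},
  {"claw": 1,"translation": [0,0,0],"angular": [0,0,0]},
])

```text
clock: 21.12
ee_pos: [0.4702, 0.0332, 0.115]
ee_rot: [-0.131, 0.991, 0.0, 0.0]
ft_force: [0.4, 2.1, 2.2]
finger_gap: 0.0209
grasp_force: 59.0
```

```bash
python3 s.py
```

```text
21.125 -0.193 [0.4702 0.0332 0.115 ] [0.4  2.06 2.25] [ 0.706 -0.     0.175]
```

The moment about z jumped to 0.18 N m after 1.25 rad of turn, so the firm stop has been reached and the flange is at its seat. I'll release, retreat upward and check.

Request:
drive_tool([
  {"claw": 0,"translation": [0,0,0],"angular": [0,0,0]},
  {"claw": 0,"translation": [0,0,0],"angular": [0,0,0]},
  {"claw": 0,"translation": [0,0,0],"angular": [0,0,0]},
  {"claw": 0,"translation": [0,0,0],"angular": [0,0,0]},
  {"claw": 0,"translation": [0,0,0],"angular": [0,0,0]},
  {"claw": 0,"translation": [0,0,0],"angular": [0,0,0]},
  {"claw": 0,"translation": [0,0,0],"angular": [0,0,0]},
  {"claw": 0,"translation": [0,0,0],"angular": [0,0,0]},
  {"claw": 0,"translation": [0,0,-10],"angular": [0,0,0]},
  {"claw": 0,"translation": [0,0,-25],"angular": [0,0,0]},
  {"claw": 0,"translation": [0,0,-25],"angular": [0,0,0]},
  {"claw": 0,"translation": [0,0,-25],"angular": [0,0,0]},
  {"claw": 0,"translation": [0,0,-25],"angular": [0,0,0]},
  {"claw": 0,"translation": [0,0,-20],"angular": [0,0,0]},
  {"claw": 0,"translation": [0,0,0],"angular": [0,0,0]},
  {"claw": 0,"translation": [0,0,0],"angular": [0,0,0]},
])

```text
clock: 23.12
ee_pos: [0.47, 0.0329, 0.2446]
ee_rot: [-0.13, 0.992, 0.0, -0.0]
ft_force: [-0.9, 0.4, 0.2]
finger_gap: 0.0857
grasp_force: 0.0
```

```bash
python3 s.py
python3 - <<'E'
from h import *
a=np.linspace(0,2*np.pi,300)
circ=lambda x,y,r,z:np.c_[x+r*np.cos(a),y+r*np.sin(a),0*a+z]
out=[]
for n,w in(('wrist',110),('scene',80)):
    c=imaging.camera(n); k=400/w; p=proj(c,[.4722,.0331,.115])[0].astype(int); u0,v0=np.maximum(p-w//2,0)
    im=cv2.resize(c['img'][v0:v0+w,u0:u0+w],(400,400),interpolation=cv2.INTER_CUBIC)
    im=cv2.convertScaleAbs(im,alpha=1.6)
    q=((proj(c,circ(.4722,.0331,.035,.110))-[u0-.5,v0-.5])*k).astype(np.int32); cv2.polylines(im,[q],True,(0,255,0),1)
    out.append(im)
cv2.imwrite('pics/f.png',np.hstack(out))
E
```

```text
23.125 -0.19 [0.47   0.0329 0.2446] [-0.87  0.37  0.24] [-0.039 -0.039  0.025]
```

View pics/f.png

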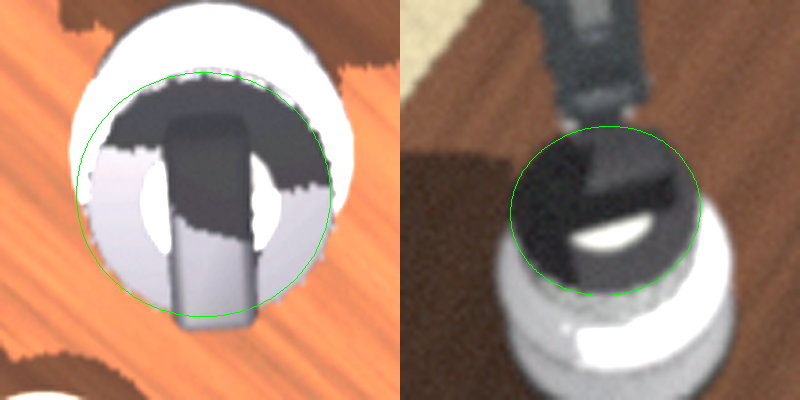

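The stopper is flush and centred on the collar: its flange matches the predicted circle at z = 0.110 in both views, and the gripper is clear. Handing in.

```bash
python3 -c "
from plant import close_job; print(close_job())"
```

```text
the job is handed in; nothing more can be done
None
```

The stopper is screwed home against the thread's firm stop, its flange flush and centred on the rim in the last pictures, and released with the gripper clear; wrist force readings stayed at a few newtons, I never moved near the mug, glue stick or eraser, and I handed the job in at about 23 s, though no verdict came back.

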